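# Re-cell, switch on and tune a repaired radio

### The job

Get the repaired radio playing: with it still switched off, take the spent cell out of the battery box and stand it in the metal tray, and stand every fresh cell upright in a well of the box. Then turn the click-stop band selector from off to the triangle symbol, and last of all turn the tuning knob bit by bit until the needle lines up with the arrow-shaped station mark. Leave the lamp, mug and screwdriver alone.

Things in the scene. Friction and masses are not known exactly. Their poses are not given: they have to be found in the camera images.
- battery_box: black open battery box fixed to the table, 55 mm (its x) by 196 mm (its y) by 40 mm high, with four square wells 39 x 39 mm in a row along its y, floor 8 mm thick, outer walls 40 mm and partitions 35 mm high (from the table), 8 mm thick; the wells are wired in parallel, so any well will do for any cell. Origin: centre of its underside
- well0 (a point): centre of the floor of well 0 of the battery box (47 mm pitch along the box's y, well 0 at its +y end), 8 mm above the table; axes as the box. The spent cell stands here at the start
- well1 (a point): centre of the floor of well 1 of the battery box (47 mm pitch along the box's y, well 0 at its +y end), 8 mm above the table; axes as the box. Empty at the start
- well2 (a point): centre of the floor of well 2 of the battery box (47 mm pitch along the box's y, well 0 at its +y end), 8 mm above the table; axes as the box. Empty at the start
- well3 (a point): centre of the floor of well 3 of the battery box (47 mm pitch along the box's y, well 0 at its +y end), 8 mm above the table; axes as the box. Empty at the start
- tray: shallow square aluminium tray fixed to the table, 130 x 130 x 22 mm high, walls and floor 4 mm, for spent cells. Origin: centre of its underside; axes along its sides
- spent: the spent D-size cell, dark with a copper band round its upper half; 34 mm diameter, 61 mm tall, 140 g, heavier at the foot; at the start it stands in well 0 of the battery box. Looks like the fresh cells. Origin: centre of its underside, z up along the cell
- cell0: fresh D-size cell, dark with a copper band round its upper half; 34 mm diameter, 61 mm tall, 140 g, heavier at the foot, standing on the table, button end up; may be absent. Origin: centre of its underside, z up along the cell
- cell1: fresh D-size cell, dark with a copper band round its upper half; 34 mm diameter, 61 mm tall, 140 g, heavier at the foot, standing on the table, button end up; may be absent. Origin: centre of its underside, z up along the cell
- cell2: fresh D-size cell, dark with a copper band round its upper half; 34 mm diameter, 61 mm tall, 140 g, heavier at the foot, standing on the table, button end up; may be absent. Origin: centre of its underside, z up along the cell
- cell3: fresh D-size cell, dark with a copper band round its upper half; 34 mm diameter, 61 mm tall, 140 g, heavier at the foot, standing on the table, button end up; may be absent. Origin: centre of its underside, z up along the cell
- radio: silver portable radio lying on its back, face up, fixed; 180 mm (its x) by 300 mm (its y) by 70 mm high. Origin: centre of its underside. On its face, from the origin (x, y in mm): selector axis at (-35, 82), tuning knob axis at (-35, -95), white dial strip at x = 56 along y
- selector (a joint): band selector angle (rad): 0 = off, grows as it turns clockwise seen from above; click stops at 0 (off), 0.524, 1.047 and 1.571. It springs into the nearest stop when let go; peak torque about 0.1 N m
- selector_grip (a point): on the selector's axis, at the height to grip (98 mm above the table). The selector is a black disc 56 mm across with an upright bar grip on it, 50 mm long, 14 mm thick, 30 mm tall (top 111 mm above the table); this point's x axis runs along the bar towards its white-marked pointing end
- selector_aim (a point): the point 58 mm from the selector axis at which the bar's white-marked end points; turns with the selector
- sym_triangle: flat black solid triangle symbol, 20 mm, on the radio's face, 58 mm from the selector axis, at one of the three stops other than off (a ring and a two-bar symbol mark the other two). Origin: its centre, on the face
- tuning (a joint): tuning knob angle (rad), 0 to 10.8, grows clockwise seen from above; each rad moves the needle 12 mm towards the radio's -y; stays where it is left; torque about 0.03 N m
- tuning_grip (a point): on the tuning knob's axis, at the height to grip (95 mm above the table). The knob is a black ribbed cylinder, 46 mm diameter, from 73 to 107 mm above the table
- needle_tip (a point): far (+x) end of the thin black needle that slides along the white dial strip, along the radio's y, as the tuning knob turns
- mark: dark arrow-shaped station mark, 12 mm, on the radio's face just beyond the far edge of the dial strip, pointing at the strip; its axes are the radio's. The needle is aligned when needle_tip's y equals the mark's y in this frame. Origin: its centre line, on the face
- lamp_base: brass table-lamp base, 120 mm diameter foot, 200 mm tall, bystander; origin: centre of its underside
- mug: blue mug, 80 mm diameter, 90 mm tall, bystander; origin: centre of its underside
- screwdriver: screwdriver with an orange handle lying on the table, bystander; origin under its middle

How it is judged:
On the way, in this order (a step that is already met when the one before it is completed fails the run):
1. with the selector still off, the spent cell stands in the metal tray and every fresh cell present stands upright on the floor of a well (x of spent in the frame of tray between -0.05 and 0.05 m and y of spent in the frame of tray between -0.05 and 0.05 m and z of spent in the frame of tray below 0.012 m and angle between spent's own z axis and vertical below 0.15 rad and linear speed of each of spent, cell0, cell1, cell2, cell3 below 0.03 m/s and x of cell0 in the frame of battery_box between -0.008 and 0.008 m and y of cell0 in the frame of battery_box between -0.08 and 0.08 m and z of cell0 in the frame of battery_box between 0.003 and 0.016 m and angle between each of cell0, cell1, cell2, cell3's own z axis and vertical below 0.25 rad and x of cell1 in the frame of battery_box between -0.008 and 0.008 m and y of cell1 in the frame of battery_box between -0.08 and 0.08 m and z of cell1 in the frame of battery_box between 0.003 and 0.016 m and x of cell2 in the frame of battery_box between -0.008 and 0.008 m and y of cell2 in the frame of battery_box between -0.08 and 0.08 m and z of cell2 in the frame of battery_box between 0.003 and 0.016 m and x of cell3 in the frame of battery_box between -0.008 and 0.008 m and y of cell3 in the frame of battery_box between -0.08 and 0.08 m and z of cell3 in the frame of battery_box between 0.003 and 0.016 m and value of joint selector below 0.2 rad), for 0.2 s.
2. the selector has been turned from off and rests in the click stop of the triangle symbol (aim point within 7 mm of the triangle's centre) (horizontal distance between selector_aim and sym_triangle below 0.007 m and velocity of joint selector between -0.2 and 0.2 rad/s), for 0.3 s.
3. only then, the needle has been tuned to the station mark (within 3 mm along the dial) (y of needle_tip in the frame of mark between -0.003 and 0.003 m), for 0.3 s.
At the end, for the whole second after the job is handed in: The spent cell stands in the tray; every fresh cell present stands upright (within 14 degrees) on a well's floor, within 6 mm of its centre; the selector rests at the triangle (aim within 7 mm); the needle is within 3 mm of the mark along the dial; knobs at rest, all let go (all of step 3 and x of spent in the frame of tray between -0.05 and 0.05 m and y of spent in the frame of tray between -0.05 and 0.05 m and z of spent in the frame of tray below 0.012 m and angle between spent's own z axis and vertical below 0.15 rad and linear speed of spent below 0.03 m/s and x of cell0 in the frame of battery_box between -0.008 and 0.008 m and y of cell0 in the frame of battery_box between -0.08 and 0.08 m and z of cell0 in the frame of battery_box between 0.003 and 0.016 m and angle between each of cell0, cell1, cell2, cell3's own z axis and vertical below 0.25 rad and x of cell1 in the frame of battery_box between -0.008 and 0.008 m and y of cell1 in the frame of battery_box between -0.08 and 0.08 m and z of cell1 in the frame of battery_box between 0.003 and 0.016 m and x of cell2 in the frame of battery_box between -0.008 and 0.008 m and y of cell2 in the frame of battery_box between -0.08 and 0.08 m and z of cell2 in the frame of battery_box between 0.003 and 0.016 m and x of cell3 in the frame of battery_box between -0.008 and 0.008 m and y of cell3 in the frame of battery_box between -0.08 and 0.08 m and z of cell3 in the frame of battery_box between 0.003 and 0.016 m and horizontal distance between selector_aim and sym_triangle below 0.007 m and velocity of joint tuning between -0.1 and 0.1 rad/s); the robot touches nothing.
It fails at once if the lamp base, mug or screwdriver is moved more than 30 mm (distance of any of lamp_base, mug, screwdriver from where it was at the start of the episode above 0.03 m).
Of cell0, cell1, cell2, cell3 only 2 to 4 are there at a start; the rules pass over those that are not, and their reading is None.
At some moment in a run one of cell0, cell1, cell2, cell3 may be knocked a few centimetres aside while the robot is not near it.
Once in a run the grip may slacken for a moment while it holds something.
It also fails if it takes over 210 s, if anything falls off the work surface, if the arm or the gripper's body presses on something with over 40 N, if the wrist force passes 120 N, or if a joint passes its speed limit or range.

### The arm

A 7-joint arm with a two-finger parallel gripper is mounted at the origin on the work surface. World frame = base frame: x ahead of the robot, y to its left, z up, the work surface at z = 0. Lengths are in m, angles in rad, forces in N, time in s.
With the tool pointing down it reaches from about 0.35 to 0.9 m from the base axis. Payload 8.1 kg.
Tool frame: the origin (TCP) lies on the centre line of the jaws, within the pads' length; the fingertips stand 25 mm ahead of it and the grasp point (between the pads) lies 6 mm ahead of it; z points along the fingers, y is the line along which they close (so a half turn about z gives the same grasp; the last joint's range is limited). The gripper opens to 85 mm and grips with 20 to 120 N. Pads are 22 mm wide; open, the fingers measure 114 mm over their backs; the gripper's body (76 mm by 85 mm) begins 54 mm behind the grasp point. The pads swing forward as they close: fully open they stand 13 mm farther back than shut.
Start: joints at [-1.428, 0.434, 0.025, 1.573, -0.012, 1.134, -0.075], TCP at [0.152, 0.606, 0.256] pointing down, gripper open.
Joint ranges: [-2.62, 2.62], [-0.44, 2.09], [-1.27, 1.32], [0.08, 2.57], [-1.32, 4.46], [0.12, 2], [-2.74, 2.74]. Speed limits (rad/s): [2.22, 2.22, 3.01, 3.01, 3.14, 3.14, 3.14].

### API

Orientations are given as a unit quaternion [x, y, z, w].
In Python, from rig import state, get_image, get_calibration, close_job gives the robot as it stands.
- The arm moves only by the shell command python3 -m jog 'ROWS' [FORCE]. ROWS is JSON, a list of rows, each a list of 7 numbers: the shift along the tool's x, y, z in m, then the turn, a rotation vector about the tool's x, y, z in degrees, then the finger opening in m, from 0 to 0.0854. A call has 1 to 20 rows; each row shifts and turns the commanded pose from where the row before left it, along the tool's axes as they then stand; what a row does not reach is not made up. A row lasts 1/12 s, in which the tool goes at most 41.7 mm and 7.16 degrees, less where a joint would pass 70% of its speed; a pose out of reach is approached as far as the arm can. A call is refused whole if a number of a shift passes 0.0417 or a number of a turn 7.16, either way. A call with a gripper value outside its range is refused whole. The fingers move at their own pace and stop on an object; FORCE is the grip in N (left out, the last holds). Time passes only in rows, so rows that do not move let the fingers close. It gives the time, the measured TCP pose, the force, the opening and the grip force at its end, in the units of the state.
- state(): the state, without advancing time (a new reading comes with each control period).
- get_image(name): name is "scene" or "top"; returns (picture, depth): 400x640x3 uint8, red, green, blue; 400x640 float32, m along the optical axis (not along the pixel's ray), 0 where there is no reading.
- get_calibration(name): a dict with "fx", "fy", "cx", "cy" (pixels), "k1" (the pictures are not rectified: a ray, as slopes to the right and down, at radius r is drawn at 1 + k1 r^2 times it, then the intrinsics apply), "world_from_camera" (4x4, takes a point from camera to world coordinates). Camera axes: x right, y down, z forward; pixel columns grow to the right and rows downward; lengths in m; the calibration is good to about 2 mm. A picture is of the moment at which its call begins. get_calibration takes no time and is no camera call.
- close_job(): hands the job in; it is judged then, once.
The state is a dict: "time": time; "qpos": joint angles; "dq": joint speeds; "joint_torque": joint torques, N m; "tcp_pos": TCP position; "tcp_rot": TCP orientation; "wrist_force": force on the tool from outside, world axes, zero at the start; "moment": the same for the moment, N m; "gripper_width": opening from 0.0 (shut) to 1.0 (fully open); "finger_force": force on a finger pad.
Only numpy, scipy, OpenCV 4.12 (cv2) and the standard library are available. Lean on these libraries where they do the work, as an engineer would, in place of code of your own. Each camera call takes 0.05 s, during which the arm holds its last target. There are 200 camera calls.

## Working session

There is one attempt and no reset: what is moved stays moved. The work goes in short steps, Python scripts to look and compute and a shell command to move; the robot and the scene stay as the last step left them, time stands still between calls to the robot, and variables do not carry over. Pictures are saved under pics/ and viewed, at most 14 in all, crops included, and the job is handed in when it is done.

```bash
mkdir -p pics; ls
cat > h.py <<'E'
import numpy as np, cv2
from rig import state,get_image,get_calibration
from scipy.spatial.transform import Rotation as R
def cloud(name):
    im,d=get_image(name); c=get_calibration(name)
    K=np.array([[c['fx'],0,c['cx']],[0,c['fy'],c['cy']],[0,0,1.]])
    v,u=np.mgrid[:400,:640]
    x=(u-c['cx'])/c['fx']; y=(v-c['cy'])/c['fy']; a,b=x.copy(),y.copy()
    for _ in range(10):
        s=1+c['k1']*(a*a+b*b); a=x/s; b=y/s
    P=np.stack([a*d,b*d,d],-1); T=np.array(c['world_from_camera'])
    return im,d,P@T[:3,:3].T+T[:3,3]
def save(n,im): cv2.imwrite('pics/'+n,im[...,::-1])
E
python3 - <<'E'
from h import *
print(state())
for n in('top','scene'):
    im,d,P=cloud(n); save(n+'0.png',im); np.savez(n+'0.npz',im=im,d=d,P=P)
    c=get_calibration(n); print(n,c)
    print(P[::80,::106].round(3).tolist())
E
```

```text
pics
{'time': 0.0, 'qpos': array([-1.42757796,  0.43517819,  0.02498556,  1.5741012 , -0.01162289,
        1.13400297, -0.0751002 ]), 'dq': array([-0.00141139,  0.00019849,  0.00010693,  0.00079364,  0.001425  ,
        0.00026411, -0.00146519]), 'joint_torque': array([ 6.13657521e-04, -6.70451331e+01,  1.02503445e+00, -3.16214490e+01,
        1.53558754e-02,  1.20712546e-02, -4.01061584e-05]), 'tcp_pos': array([0.15203164, 0.60574313, 0.25555232]), 'tcp_rot': array([ 1.22645163e-01,  9.92450285e-01, -7.71503669e-04, -3.27878242e-05]), 'wrist_force': array([ 0.78946309,  0.57456547, -0.23053719]), 'moment': array([0.00586589, 0.01419788, 0.01251802]), 'finger_force': 0.0, 'gripper_width': 0.9976525159631406}
top {'fx': 389.4399606280355, 'fy': 389.4399606280355, 'cx': 318.542194853446, 'cy': 199.48238428767405, 'k1': -0.024421240632066757, 'world_from_camera': array([[-0.01367996, -0.98550439,  0.1690975 ,  0.44307445],
       [-0.99987448,  0.01213067, -0.01019182,  0.05733471],
       [ 0.00799282, -0.1692157 , -0.98554663,  1.08991526],
       [ 0.        ,  0.        ,  0.       
[... 1406 characters left out ...]
206], [-1.117, 1.398, -0.4]], [[0.005, -1.457, -0.343], [0.23, -0.722, -0.002], [0.168, -0.383, -0.003], [0.117, -0.037, 0.006], [0.057, 0.304, 0.003], [0.012, 0.636, 0.011], [-0.886, 1.542, -0.704]], [[0.431, -1.164, -0.28], [0.534, -0.586, -0.001], [0.504, -0.271, 0.035], [0.433, 0.018, 0.006], [0.377, 0.321, -0.001], [0.328, 0.618, 0.001], [0.041, 1.117, -0.277]], [[0.818, -0.737, 0.003], [0.774, -0.477, 0.002], [0.727, -0.21, -0.001], [0.68, 0.062, -0.002], [0.634, 0.332, 0.001], [0.586, 0.6, -0.001], [0.372, 1.058, -0.282]], [[0.901, -1.206, -0.749], [0.874, -0.669, -0.522], [0.926, -0.146, 0.004], [0.883, 0.098, 0.0], [0.84, 0.342, 0.0], [0.796, 0.583, -0.002], [0.461, 1.318, -0.753]]]
```

View pics/top0.png

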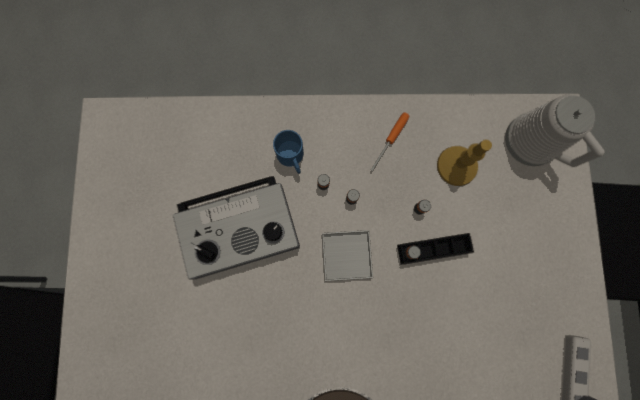

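View pics/scene0.png

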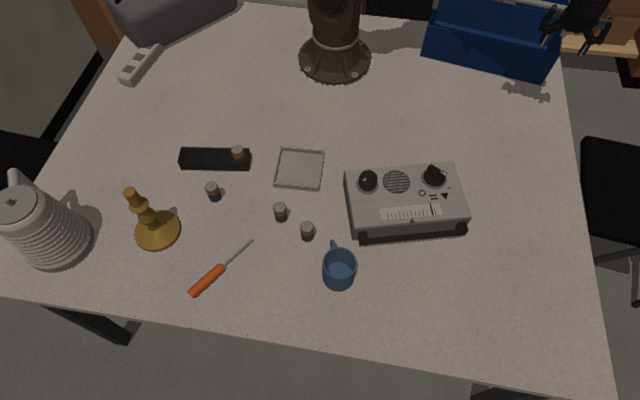

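```bash
cat > m.py <<'E'
from h import *
def blobs(P,lo,hi,minpx=15):
    m=((P[...,2]>lo)&(P[...,2]<hi)&(P[...,0]>.25)&(P[...,0]<.95)&(abs(P[...,1])<.6)).astype(np.uint8)
    n,l,s,c=cv2.connectedComponentsWithStats(m)
    return [(P[l==i],c[i],s[i,4]) for i in range(1,n) if s[i,4]>=minpx]
def rect(p):
    (c,sz,a)=cv2.minAreaRect((p[:,:2]*1000).astype(np.float32)); return np.round(c,1),np.round(sz,1),round(a,1)
E
python3 - <<'E'
from m import *
for n in('top','scene'):
    f=np.load(n+'0.npz'); P=f['P'];im=f['im']
    print(n,'table',np.median(P[...,2][abs(P[...,2])<.02]))
    for lo,hi in((.052,.068),(.028,.048),(.012,.03),(.062,.078),(.095,.125)):
        print(lo)
        for p,c,k in blobs(P,lo,hi): print(' ',c.round(0),k,(p.mean(0)*1000).round(1),*rect(p))
f=np.load('top0.npz');s=np.load('scene0.npz')
a=cv2.resize(f['im'][170:290,165:305],None,fx=4,fy=4,interpolation=2)
save('radio_top.png',a)
save('radio_sc.png',cv2.resize(s['im'][150:250,335:475],None,fx=5,fy=5,interpolation=2))
E
```

```text
top table 0.0009531131259873371
0.052
  [526. 143.] 211 [ 771.7 -532.4   60.9] [ 783.  -539.5] [142.   63.5] 22.5
  [286. 138.] 54 [793.7 135.4  60.4] [788.  133.8] [31.5 71. ] 15.3
  [285. 160.] 25 [731.2 136.   59.3] [734.2 141.2] [47.4  8.9] 70.3
  [298. 170.] 15 [701.4 100.4  61.3] [702.1 100.3] [8.6 9.5] 30.0
  [323. 180.] 129 [673.1  33.3  59.9] [673.4  33.2] [32.3 32.8] 25.7
  [271. 181.] 67 [673.1 175.5  56.9] [672.2 175.1] [30.1 21.2] 3.9
  [353. 195.] 129 [630.6 -45.6  60.3] [631.1 -45.4] [33.  31.7] 37.7
  [424. 205.] 129 [ 600.  -236.8   59.8] [ 600.2 -236.9] [32.  30.8] 87.7
  [181. 207.] 64 [604.2 416.9  56.5] [603.5 414.7] [27.1 23.9] 19.5
  [289. 249.] 32 [489.  126.1  64.1] [488.1 128.6] [ 4.6 56.8] 18.7
  [411. 253.] 54 [ 474.1 -193.8   64.6] [ 473.8 -196. ] [33.9 24.1] 30.3
  [260. 258.] 43 [467.1 202.2  64.5] [468.5 201.6] [ 6.4 74.7] 15.1
  [234. 265.] 29 [447.9 268.1  64.3] [448.8 269.4] [ 5.2 53.8] 16.6
  [197. 277.] 27 [420.5 363.   64.4] [421.  362.4] [ 5. 50.] 14.3
0.028
  [520. 146.] 325 [ 772.3 -530.    35.9] [ 782.6 -539.3] [154.4  69.6] 21.9
  [286. 140.
[... 5663 characters left out ...]
12 [554.7 267.7  69.3] [543.4 266.6] [179.8 298.8] 16.4
  [ 61. 245.] 356 [ 827.5 -531.9   69.3] [ 817.2 -543.4] [ 63.2 142.8] 67.4
  [152. 223.] 23 [ 736.3 -342.9   70.6] [ 736.7 -344.2] [ 9.5 28.8] 40.7
  [333. 243.] 29 [716.5 105.   73. ] [715.9 105.1] [23.9  9.5] 23.8
  [340. 254.] 82 [740.6 126.   69.7] [745.4 126.2] [26.1 68.6] 4.7
  [338. 279.] 72 [801.8 130.4  70.1] [797.7 129.3] [23.8 72.1] 1.9
0.095
  [436. 171.] 143 [489.2 334.6 106.4] [486.6 335.3] [49.6 17.4] 60.5
  [368. 178.] 254 [538.  166.4 104.6] [535.5 166.8] [45.4 46.1] 19.9
  [ 51. 236.] 667 [ 823.7 -535.4  110.6] [ 813.7 -546.1] [ 65.6 135.7] 70.6
  [146. 215.] 154 [ 734.5 -346.3  108.2] [ 732.9 -349.3] [21.8 39.4] 45.3
```

View pics/radio_top.png

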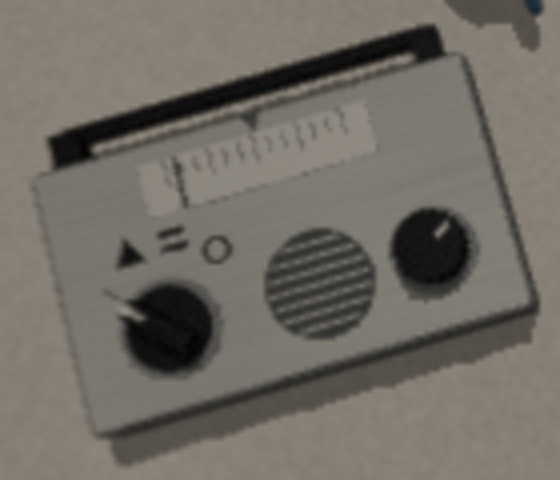

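View pics/radio_sc.png

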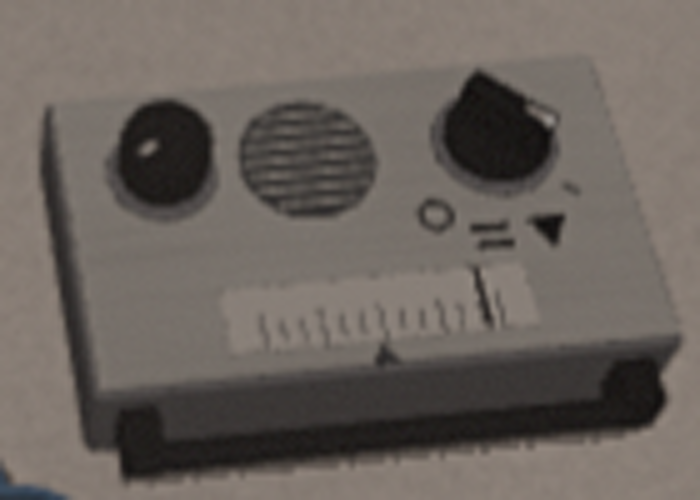

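Three fresh cells (top view at about (323,181), (353,196), (423,206)). The spent cell is in well 0 at (414,252). The selector bar points left at off, and the triangle is the first stop clockwise (30°). The measured sizes and heights match those given. I'll turn the tool to the box axes and go above the spent cell.

```bash
cat > go.py <<'E'
import sys
from h import *
# usage: go.py x y z(mm) [yangle deg] -> displacement in tool axes (mm), remaining turn about tool z
s=state(); Rm=R.from_quat(s['tcp_rot']).as_matrix(); a=list(map(float,sys.argv[1:]))
d=Rm.T@(np.array(a[:3])-s['tcp_pos']*1000)
ya=np.degrees(np.arctan2(Rm[1,1],Rm[0,1]))
print('t',round(s['time'],1),'tcp',(s['tcp_pos']*1000).round(1),'yang',round(ya,2),'tilt z',Rm[:,2].round(4),'grip',round(s['gripper_width'],3),round(s['finger_force'],1))
print('need tool mm',d.round(1), 'turn',round(-( (a[3] if len(a)>3 else 8.2)-ya+90)%180-90,2) if False else round(((ya-(a[3] if len(a)>3 else 8.2)+90)%180)-90,2),'q',s['qpos'].round(2),'F',s['wrist_force'].round(1))
E
python3 -m jog '[[0,0,0,0,0,6.77,0.085],[0,0,0,0,0,6.77,0.085],[0,0,0,0,0,6.77,0.085],[0,0,0,0,0,6.77,0.085],[0,0,0,0,0,6.77,0.085],[0,0,0,0,0,6.77,0.085],[0,0,0,0,0,6.77,0.085],[0,0,0,0,0,6.77,0.085],[0,0,0,0,0,6.77,0.085],[0,0,0,0,0,6.77,0.085]]' 40
python3 -m jog '[[-0.0322,0.0205,0,0,0,0,0.085],[-0.0322,0.0205,0,0,0,0,0.085],[-0.0322,0.0205,0,0,0,0,0.085],[-0.0322,0.0205,0,0,0,0,0.085],[-0.0322,0.0205,0,0,0,0,0.085],[-0.0322,0.0205,0,0,0,0,0.085],[-0.0322,0.0205,0,0,0,0,0.085],[-0.0322,0.0205,0,0,0,0,0.085],[-0.0322,0.0205,0,0,0,0,0.085],[-0.0322,0.0205,0,0,0,0,0.085],[-0.0322,0.0205,0,0,0,0,0.085],[-0.0322,0.0205,0,0,0,0,0.085],[-0.0322,0.0205,0,0,0,0,0.085],[-0.0322,0.0205,0,0,0,0,0.085]]'
python3 go.py 477.5 -200 200
```

```text
time: 0.93
tcp_pos: [0.152, 0.606, 0.2559]
tcp_rot: [0.657, 0.754, -0.0, 0.0]
wrist_force: [0.5, 1.1, -0.1]
gripper_width: 0.998
finger_force: 0.0
time: 2.1
tcp_pos: [0.5012, 0.1994, 0.2562]
tcp_rot: [0.655, 0.756, -0.0, -0.0]
wrist_force: [0.4, 0.3, 0.1]
gripper_width: 0.995
finger_force: 0.0
t 2.1 tcp [501.2 199.4 256.2] yang 8.23 tilt z [-3.e-04  1.e-04 -1.e+00] grip 0.995 0.0
need tool mm [-391.9  -80.7   56.2] turn 0.03 q [-0.86  0.31  0.49  1.81 -0.17  1.06 -0.16] F [0.4 0.3 0.1]
```

```bash
python3 -m jog '[[-0.0327,-0.0067,0.0047,0,0,0,0.06],[-0.0327,-0.0067,0.0047,0,0,0,0.06],[-0.0327,-0.0067,0.0047,0,0,0,0.06],[-0.0327,-0.0067,0.0047,0,0,0,0.06],[-0.0327,-0.0067,0.0047,0,0,0,0.06],[-0.0327,-0.0067,0.0047,0,0,0,0.06],[-0.0327,-0.0067,0.0047,0,0,0,0.06],[-0.0327,-0.0067,0.0047,0,0,0,0.06],[-0.0327,-0.0067,0.0047,0,0,0,0.06],[-0.0327,-0.0067,0.0047,0,0,0,0.06],[-0.0327,-0.0067,0.0047,0,0,0,0.06],[-0.0327,-0.0067,0.0047,0,0,0,0.06],[0,0,0,0,0,0,0.06],[0,0,0,0,0,0,0.06]]'
python3 go.py 477.5 -200 70
python3 - <<'E'
from h import *
im,d,P=cloud('scene'); save('a.png',cv2.resize(im[60:220,140:340],None,fx=3,fy=3))
E
```

```text
time: 3.27
tcp_pos: [0.4761, -0.2009, 0.1995]
tcp_rot: [0.656, 0.754, -0.001, -0.0]
wrist_force: [-0.9, 0.8, 0.1]
gripper_width: 0.704
finger_force: 0.0
t 3.3 tcp [ 476.1 -200.9  199.5] yang 7.95 tilt z [-1.1e-03 -6.0e-04 -1.0e+00] grip 0.704 0.0
need tool mm [  0.8   1.7 129.5] turn -0.25 q [-0.17  0.35  0.62  1.94 -0.25  0.92  0.7 ] F [-0.9  0.8  0.1]
```

View pics/a.png

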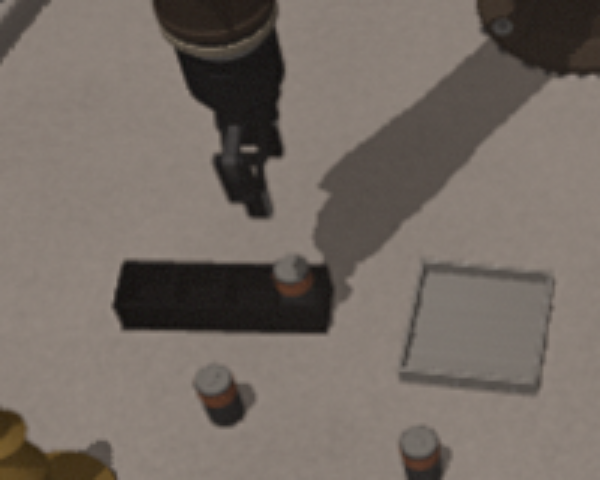

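The gripper (about (243,185) in the crop) hangs over the spent cell at (291,272), fingers across the box. I'll descend and grip.

```bash
python3 -m jog '[[0.0008,0.0017,0.015,0,0,-0.2,0.06],[0,0,0.015,0,0,0,0.06],[0,0,0.015,0,0,0,0.06],[0,0,0.015,0,0,0,0.06],[0,0,0.015,0,0,0,0.06],[0,0,0.015,0,0,0,0.06],[0,0,0.015,0,0,0,0.06],[0,0,0.0125,0,0,0,0.06],[0,0,0.012,0,0,0,0.06],[0,0,0,0,0,0,0.06],[0,0,0,0,0,0,0.02],[0,0,0,0,0,0,0.02],[0,0,0,0,0,0,0.02],[0,0,0,0,0,0,0.02],[0,0,0,0,0,0,0.02]]' 40
python3 go.py 477.5 -200 70
```

```text
time: 4.57
tcp_pos: [0.4791, -0.1976, 0.0711]
tcp_rot: [0.653, 0.757, 0.001, 0.0]
wrist_force: [-1.1, 2.2, 7.0]
gripper_width: 0.381
finger_force: 39.8
t 4.6 tcp [ 479.1 -197.6   71.1] yang 8.43 tilt z [ 1.3e-03  2.0e-04 -1.0e+00] grip 0.381 39.8
need tool mm [-2.2 -2.   1.1] turn 0.23 q [-0.07  0.54  0.49  2.05 -0.42  0.64  0.85] F [-1.1  2.2  7. ]
```

```bash
python3 -m jog '[[0,0,-0.01,0,0,0,0.01],[0,0,-0.015,0,0,0,0.01],[0,0,-0.015,0,0,0,0.01],[0,0,-0.015,0,0,0,0.01],[0,0,-0.005,0,0,0,0.01],[0,0,0,0,0,0,0.01]]' 70
python3 -m jog '[[0.01,0.001,0,0,0,0,0.01],[0.0195,0.002,0,0,0,0,0.01],[0.0225,0.003,0,0,0,0,0.01],[0.0225,0.003,0,0,0,0,0.01],[0.0225,0.0025,0,0,0,0,0.01],[0.0225,0.0025,0,0,0,0,0.01],[0.0225,0.002,0,0,0,0,0.01],[0.0185,0.0015,0,0,0,0,0.01],[0.01,0.0008,0,0,0,0,0.01],[0,0,0,0,0,0,0.01]]'
python3 go.py 473.3 -29 70
```

```text
time: 5.07
tcp_pos: [0.4794, -0.1981, 0.1319]
tcp_rot: [0.653, 0.757, 0.001, 0.001]
wrist_force: [0.1, 0.2, -1.4]
gripper_width: 0.371
finger_force: 69.4
time: 5.9
tcp_pos: [0.4709, -0.0236, 0.1296]
tcp_rot: [0.652, 0.758, -0.0, -0.001]
wrist_force: [-0.4, -0.4, -2.2]
gripper_width: 0.371
finger_force: 69.4
t 5.9 tcp [470.9 -23.6 129.6] yang 8.64 tilt z [-2.e-03  7.e-04 -1.e+00] grip 0.371 69.4
need tool mm [-5.7  1.6 59.5] turn 0.44 q [-0.5   0.38  0.56  2.12 -0.31  0.72  0.42] F [-0.4 -0.4 -2.2]
```

```bash
python3 -m jog '[[-0.004,0.0015,0.01,0,0,0,0.01],[0,0,0.015,0,0,0,0.01],[0,0,0.015,0,0,0,0.01],[0,0,0.01,0,0,0,0.01],[0,0,0.006,0,0,0,0.01],[0,0,0.003,0,0,0,0.01],[0,0,0.0015,0,0,0,0.01],[0,0,0.0015,0,0,0,0.01],[0,0,0,0,0,0,0.01]]'
python3 go.py 473.3 -29 67
```

```text
time: 6.65
tcp_pos: [0.4741, -0.0303, 0.0686]
tcp_rot: [0.653, 0.757, 0.0, 0.0]
wrist_force: [0.2, -0.0, -1.9]
gripper_width: 0.373
finger_force: 69.4
t 6.7 tcp [474.1 -30.3  68.6] yang 8.41 tilt z [ 6.e-04  1.e-04 -1.e+00] grip 0.373 69.4
need tool mm [ 1.4 -0.6  1.6] turn 0.21 q [-0.41  0.49  0.48  2.16 -0.41  0.58  0.52] F [ 0.2 -0.  -1.9]
```

```bash
for r in 1; do python3 -m jog '[[0,0,0.0015,0,0,0,0.01],[0,0,0,0,0,0,0.01]]'|egrep 'pos|wrist'; python3 -m jog '[[0,0,0.0012,0,0,0,0.01],[0,0,0,0,0,0,0.01]]'|egrep 'pos|wrist'; done
```

```text
tcp_pos: [0.4742, -0.0302, 0.0673]
wrist_force: [-0.7, -0.2, 1.3]
tcp_pos: [0.4744, -0.0303, 0.0671]
wrist_force: [-5.9, -0.2, 22.5]
```

```bash
cat > cells.py <<'E'
from m import *
for n,o in(('top',(1.5,0.3)),('scene',(-1.8,0.5))):
    im,d,P=cloud(n); np.savez(n+'.npz',im=im,d=d,P=P)
    print(n)
    for lo,hi in((.051,.0615),(.0615,.075)):
        for p,c,k in blobs(P,lo,hi,40):
            r=rect(p)
            if 26<min(r[1]) and max(r[1])<42: print('  ',c.round(0),(p.mean(0)*1000).round(1),r[0]+o,r[1])
E
python3 -m jog '[[0,0,0,0,0,0,0.05],[0,0,0,0,0,0,0.065],[0,0,0,0,0,0,0.065],[0,0,-0.015,0,0,0,0.065],[0,0,-0.02,0,0,0,0.065],[0,0,-0.03,0,0,0,0.065],[0,0,-0.03,0,0,0,0.065],[0,0,-0.025,0,0,0,0.065],[-0.0223,0.0097,0,0,0,0,0.06],[-0.0223,0.0097,0,0,0,0,0.06],[-0.0223,0.0097,0,0,0,0,0.06],[-0.0223,0.0097,0,0,0,0,0.06],[-0.0223,0.0097,0,0,0,0,0.06],[-0.0223,0.0097,0,0,0,0,0.06],[-0.0223,0.0097,0,0,0,0,0.06],[-0.0223,0.0097,0,0,0,0,0.06],[-0.0223,0.0097,0,0,0,0,0.06],[-0.0223,0.0097,0,0,0,0,0.06],[0,0,0,0,0,0,0.06]]' 40
python3 go.py 602.3 -236.9 63; python3 cells.py
```

```text
time: 8.57
tcp_pos: [0.6034, -0.2413, 0.1856]
tcp_rot: [0.655, 0.756, -0.001, 0.001]
wrist_force: [-1.2, -0.1, 0.7]
gripper_width: 0.707
finger_force: 0.0
t 8.6 tcp [ 603.4 -241.3  185.6] yang 8.21 tilt z [ 7.0e-04 -3.5e-03 -1.0e+00] grip 0.707 0.0
need tool mm [  5.   -0.5 122.5] turn 0.01 q [-0.09  0.59  0.6   1.63 -0.37  1.04  0.77] F [-1.2 -0.1  0.7]
top
   [323. 180.] [672.8  33.1  58.7] [675.1  33. ] [32.8 32.6]
   [353. 195.] [630.3 -46.2  59.1] [632.3 -45.2] [32.5 32.8]
   [424. 206.] [ 599.8 -236.    59. ] [ 601.6 -236.9] [32.6 30.3]
   [350. 255.] [472.2 -33.5  64.8] [473.8 -33.2] [31.2 31.6]
scene
   [210. 187.] [ 605.4 -238.5   57.9] [ 603. -239.] [33.4 32. ]
   [280. 208.] [635.5 -45.8  57.7] [633.1 -45.4] [34.5 32.7]
   [307. 227.] [677.8  33.3  57.7] [674.9  33.2] [34.8 32.8]
   [296. 158.] [476.5 -33.5  63.8] [472.6 -32.2] [27.4 32. ]
```

```bash
python3 -m jog '[[0.004,0,0.015,0,0,0,0.06],[0,0,0.015,0,0,0,0.06],[0,0,0.015,0,0,0,0.06],[0,0,0.015,0,0,0,0.06],[0,0,0.015,0,0,0,0.06],[0,0,0.015,0,0,0,0.06],[0,0,0.015,0,0,0,0.06],[0,0,0.0125,0,0,0,0.06],[0,0,0.005,0,0,0,0.06],[0,0,0,0,0,0,0.06],[0,0,0,0,0,0,0.06],[0,0,0,0,0,0,0.06]]' 40
python3 go.py 602.3 -237.5 63
```

```text
time: 9.67
tcp_pos: [0.6023, -0.2327, 0.0641]
tcp_rot: [0.653, 0.757, 0.0, 0.001]
wrist_force: [0.6, -0.7, 0.4]
gripper_width: 0.701
finger_force: 0.0
t 9.7 tcp [ 602.3 -232.7   64.1] yang 8.42 tilt z [ 1.2e-03 -3.0e-04 -1.0e+00] grip 0.701 0.0
need tool mm [-4.7 -0.7  1.1] turn 0.22 q [-0.04  0.72  0.51  1.73 -0.46  0.81  0.83] F [ 0.6 -0.7  0.4]
```

```bash
python3 -m jog '[[-0.0045,-0.0005,0.001,0,0,0,0.06],[0,0,0,0,0,0,0.06],[0,0,0,0,0,0,0.06],[0,0,0,0,0,0,0.02],[0,0,0,0,0,0,0.02],[0,0,0,0,0,0,0.02],[0,0,0,0,0,0,0.02],[0,0,0,0,0,0,0.02]]' 40
python3 go.py 602.3 -237.5 63
python3 -m jog '[[0,0,-0.005,0,0,0,0.01],[0,0,-0.015,0,0,0,0.01],[0,0,-0.02,0,0,0,0.01],[0,0,-0.02,0,0,0,0.01],[0,0,-0.02,0,0,0,0.01],[0,0,-0.007,0,0,0,0.01],[0,0,0,0,0,0,0.01],[0,0,0,0,0,0,0.01]]' 70
python3 go.py 490.9 -292.8 150
```

```text
time: 10.33
tcp_pos: [0.602, -0.2372, 0.0625]
tcp_rot: [0.653, 0.757, 0.0, 0.0]
wrist_force: [-1.6, -0.1, 4.7]
gripper_width: 0.383
finger_force: 39.6
t 10.3 tcp [ 602.  -237.2   62.5] yang 8.42 tilt z [ 2.e-04  1.e-04 -1.e+00] grip 0.383 39.6
need tool mm [-0.4  0.2 -0.5] turn 0.22 q [-0.03  0.72  0.51  1.73 -0.46  0.81  0.84] F [-1.6 -0.1  4.7]
time: 11.0
tcp_pos: [0.6019, -0.2368, 0.1487]
tcp_rot: [0.653, 0.757, 0.0, -0.0]
wrist_force: [-0.7, -0.6, -1.4]
gripper_width: 0.374
finger_force: 69.5
t 11.0 tcp [ 601.9 -236.8  148.7] yang 8.43 tilt z [-1.e-04  4.e-04 -1.e+00] grip 0.374 69.5
need tool mm [ -39.1 -118.    -1.3] turn 0.23 q [-0.08  0.62  0.57  1.67 -0.39  0.97  0.79] F [-0.7 -0.6 -1.4]
```

```bash
python3 -m jog '[[-0.003,-0.009,0,0,0,0,0.01],[-0.0056,-0.0169,0,0,0,0,0.01],[-0.0056,-0.0169,0,0,0,0,0.01],[-0.0056,-0.0169,0,0,0,0,0.01],[-0.0056,-0.0169,0,0,0,0,0.01],[-0.0056,-0.0169,0,0,0,0,0.01],[-0.0056,-0.0169,0,0,0,0,0.01],[-0.0026,-0.0079,0,0,0,0,0.01],[0,0,0.01,0,0,0,0.01],[0,0,0.01,0,0,0,0.01],[0,0,0.01,0,0,0,0.01],[0,0,0,0,0,0,0.01],[0,0,0,0,0,0,0.01],[0,0,0,0,0,0,0.01],[0,0,0,0,0,0,0.01]]'
python3 go.py 490.9 -292.8 72; python3 cells.py
```

```text
time: 12.25
tcp_pos: [0.4912, -0.2932, 0.1194]
tcp_rot: [0.653, 0.757, 0.0, 0.0]
wrist_force: [0.3, -0.0, -1.2]
gripper_width: 0.377
finger_force: 69.5
t 12.2 tcp [ 491.2 -293.2  119.4] yang 8.45 tilt z [ 4.e-04 -3.e-04 -1.e+00] grip 0.377 69.5
need tool mm [ 0.4 -0.3 47.4] turn 0.25 q [ 0.05  0.55  0.56  1.89 -0.39  0.82  0.97] F [ 0.3 -0.  -1.2]
top
   [323. 180.] [672.6  33.2  58.8] [675.1  33.3] [33.4 32.4]
   [353. 195.] [630.2 -45.5  59.1] [632.5 -45.3] [32.8 32.4]
   [350. 255.] [472.2 -33.4  64.6] [473.9 -33.3] [31.  31.5]
scene
   [280. 208.] [635.5 -45.5  57.5] [633.2 -45.1] [32.6 33. ]
   [307. 227.] [677.8  33.4  58. ] [674.8  33.2] [33.  32.4]
   [296. 157.] [475.6 -34.1  63.6] [473.5 -33.2] [30.9 27.4]
```

Aligned over well 2, so I'll lower it.

```bash
python3 -m jog '[[0,0,0.008,0,0,0,0.01],[0,0,0.01,0,0,0,0.01],[0,0,0.01,0,0,0,0.01],[0,0,0.008,0,0,0,0.01],[0,0,0.006,0,0,0,0.01],[0,0,0.003,0,0,0,0.01],[0,0,0.0015,0,0,0,0.01],[0,0,0,0,0,0,0.01],[0,0,0,0,0,0,0.01]]'
python3 -m jog '[[0,0,0.0012,0,0,0,0.01],[0,0,0,0,0,0,0.01]]' | egrep 'pos|wrist'
```

```text
time: 13.1
tcp_pos: [0.4908, -0.2934, 0.0729]
tcp_rot: [0.653, 0.757, 0.0, 0.0]
wrist_force: [0.6, -0.5, -1.8]
gripper_width: 0.375
finger_force: 69.5
tcp_pos: [0.4909, -0.2933, 0.0717]
wrist_force: [0.7, -0.2, -0.8]
```

```bash
python3 -m jog '[[0,0,0.001,0,0,0,0.01],[0,0,0,0,0,0,0.01]]' | egrep 'pos|wrist'
python3 -m jog '[[0,0,0,0,0,0,0.045],[0,0,0,0,0,0,0.06],[0,0,0,0,0,0,0.06],[0,0,0,0,0,0,0.06],[0,0,-0.015,0,0,0,0.06],[0,0,-0.02,0,0,0,0.06],[0,0,-0.03,0,0,0,0.06],[0,0,-0.02,0,0,0,0.06],[0,0,-0.01,0,0,0,0.06]]' 40
python3 -m jog '[[0.0225,0.0176,0,0,0,0,0.06],[0.0225,0.0176,0,0,0,0,0.06],[0.0225,0.0176,0,0,0,0,0.06],[0.0225,0.0176,0,0,0,0,0.06],[0.0225,0.0176,0,0,0,0,0.06],[0.0225,0.0176,0,0,0,0,0.06],[0.0225,0.0176,0,0,0,0,0.06],[0.0225,0.0176,0,0,0,0,0.06],[0.0225,0.0176,0,0,0,0,0.06],[0.0225,0.0176,0,0,0,0,0.06],[0,0,0.015,0,0,0,0.06],[0,0,0.015,0,0,0,0.06],[0,0,0,0,0,0,0.06],[0,0,0,0,0,0,0.06],[0,0,0,0,0,0,0.06],[0,0,0,0,0,0,0.06]]'
python3 cells.py; python3 go.py 632.8 -45.3 63
```

```text
tcp_pos: [0.4909, -0.2933, 0.0707]
wrist_force: [0.7, -0.2, -0.0]
time: 14.18
tcp_pos: [0.4915, -0.294, 0.1681]
tcp_rot: [0.653, 0.757, 0.0, 0.002]
wrist_force: [0.5, -0.1, -0.8]
gripper_width: 0.701
finger_force: 0.0
time: 15.52
tcp_pos: [0.6322, -0.0455, 0.1364]
tcp_rot: [0.654, 0.757, 0.0, 0.0]
wrist_force: [-0.0, -1.0, -0.1]
gripper_width: 0.705
finger_force: 0.0
top
   [323. 180.] [672.8  32.7  58.6] [675.3  33.4] [33.  32.2]
   [450. 247.] [ 488.  -295.7   68.2] [ 490.  -296.3] [32.3 32.8]
scene
   [297. 159.] [478.5 -33.2  58.5] [473.4 -33.5] [36.1 30.6]
   [281. 209.] [637.9 -41.4  57.3] [635.3 -43.4] [28.  32.6]
   [307. 227.] [678.2  33.4  57.7] [675.2  34. ] [33.5 32.3]
   [202. 148.] [ 491.4 -297.    67.1] [ 488.2 -296.7] [32.4 33.9]
   [297. 158.] [477.1 -33.3  63.3] [475.2 -32.3] [27.3 30.5]
t 15.6 tcp [632.3 -45.4 136.3] yang 8.38 tilt z [ 1.3e-03  1.0e-04 -1.0e+00] grip 0.702 0.0
need tool mm [-0.   0.4 73.3] turn 0.18 q [-0.38  0.61  0.57  1.72 -0.4   0.93  0.49] F [ 0.3  1.2 -0.3]
```

```bash
python3 -m jog '[[0,0,0.01,0,0,0,0.06],[0,0,0.015,0,0,0,0.06],[0,0,0.015,0,0,0,0.06],[0,0,0.015,0,0,0,0.06],[0,0,0.012,0,0,0,0.06],[0,0,0.006,0,0,0,0.06],[0,0,0,0,0,0,0.06],[0,0,0,0,0,0,0.06],[0,0,0,0,0,0,0.06],[0,0,0,0,0,0,0.02],[0,0,0,0,0,0,0.02],[0,0,0,0,0,0,0.02],[0,0,0,0,0,0,0.02],[0,0,0,0,0,0,0.02]]' 40
python3 go.py 632.8 -45.3 63
python3 -m jog '[[0,0,-0.005,0,0,0,0.01],[0,0,-0.015,0,0,0,0.01],[0,0,-0.02,0,0,0,0.01],[0,0,-0.02,0,0,0,0.01],[0,0,-0.02,0,0,0,0.01],[0,0,-0.007,0,0,0,0.01],[0,0,0,0,0,0,0.01],[0,0,0,0,0,0,0.01]]' 70
python3 go.py 484.1 -246.2 150
```

```text
time: 16.78
tcp_pos: [0.6324, -0.045, 0.0634]
tcp_rot: [0.653, 0.757, 0.0, 0.0]
wrist_force: [-1.0, 0.9, 6.5]
gripper_width: 0.378
finger_force: 39.4
t 16.8 tcp [632.4 -45.   63.4] yang 8.41 tilt z [ 1.3e-03  2.0e-04 -1.0e+00] grip 0.378 39.4
need tool mm [-0.3  0.4  0.4] turn 0.21 q [-0.34  0.7   0.51  1.77 -0.46  0.79  0.54] F [-1.   0.9  6.5]
time: 17.45
tcp_pos: [0.6317, -0.0446, 0.1491]
tcp_rot: [0.653, 0.757, 0.0, -0.0]
wrist_force: [-1.3, -0.9, -1.7]
gripper_width: 0.375
finger_force: 69.5
t 17.4 tcp [631.7 -44.6 149.1] yang 8.43 tilt z [-0.e+00  3.e-04 -1.e+00] grip 0.375 69.5
need tool mm [-177.7 -175.5   -0.9] turn 0.23 q [-0.39  0.6   0.58  1.71 -0.39  0.95  0.48] F [-1.3 -0.9 -1.7]
```

```bash
python3 -m jog '[[-0.008,-0.008,0,0,0,0,0.01],[-0.0162,-0.016,0,0,0,0,0.01],[-0.0162,-0.016,0,0,0,0,0.01],[-0.0162,-0.016,0,0,0,0,0.01],[-0.0162,-0.016,0,0,0,0,0.01],[-0.0162,-0.016,0,0,0,0,0.01],[-0.0162,-0.016,0,0,0,0,0.01],[-0.0162,-0.016,0,0,0,0,0.01],[-0.0162,-0.016,0,0,0,0,0.01],[-0.0162,-0.016,0,0,0,0,0.01],[-0.0162,-0.016,0,0,0,0,0.01],[-0.008,-0.008,0,0,0,0,0.01],[0,0,0.01,0,0,0,0.01],[0,0,0.01,0,0,0,0.01],[0,0,0.01,0,0,0,0.01],[0,0,0,0,0,0,0.01],[0,0,0,0,0,0,0.01],[0,0,0,0,0,0,0.01],[0,0,0,0,0,0,0.01]]'
python3 go.py 483.7 -246.8 71.5; python3 cells.py
```

```text
time: 19.03
tcp_pos: [0.4843, -0.2464, 0.1197]
tcp_rot: [0.653, 0.757, 0.0, 0.0]
wrist_force: [0.1, -0.3, -1.2]
gripper_width: 0.374
finger_force: 69.6
t 19.0 tcp [ 484.3 -246.4  119.7] yang 8.46 tilt z [ 3.e-04 -1.e-04 -1.e+00] grip 0.374 69.6
need tool mm [-0.3 -0.7 48.1] turn 0.26 q [-0.04  0.51  0.57  1.96 -0.38  0.78  0.9 ] F [ 0.1 -0.3 -1.2]
top
   [323. 180.] [672.   33.5  59.1] [675.1  32.6] [32.2 33. ]
   [350. 255.] [472.2 -33.2  64.9] [475.1 -33.1] [31.6 31.2]
scene
   [296. 160.] [482.1 -32.8  58.5] [476.5 -32.8] [29.3 30.9]
   [462. 225.] [603.6 414.7  54.2] [603.3 415.8] [27.8 35.3]
   [307. 227.] [678.1  33.4  57.6] [674.8  33.4] [33.5 32.5]
   [202. 148.] [ 491.8 -296.6   67.1] [ 488.7 -296. ] [32.7 32.7]
   [297. 157.] [475.2 -33.3  63.5] [473.3 -33.3] [31.1 30.1]
```

```bash
python3 -m jog '[[0,-0.0005,0.008,0,0,0,0.01],[0,0,0.01,0,0,0,0.01],[0,0,0.01,0,0,0,0.01],[0,0,0.008,0,0,0,0.01],[0,0,0.006,0,0,0,0.01],[0,0,0.003,0,0,0,0.01],[0,0,0.002,0,0,0,0.01],[0,0,0,0,0,0,0.01],[0,0,0,0,0,0,0.01]]'
python3 -m jog '[[0,0,0.0012,0,0,0,0.01],[0,0,0,0,0,0,0.01]]' | egrep 'pos|wrist'
```

```text
time: 19.88
tcp_pos: [0.4834, -0.247, 0.0726]
tcp_rot: [0.653, 0.757, 0.0, 0.0]
wrist_force: [0.2, 0.0, -0.8]
gripper_width: 0.372
finger_force: 69.7
tcp_pos: [0.4836, -0.247, 0.0716]
wrist_force: [0.1, -0.1, -1.9]
```

```bash
python3 -m jog '[[0,0,0.001,0,0,0,0.01],[0,0,0,0,0,0,0.045],[0,0,0,0,0,0,0.06],[0,0,0,0,0,0,0.06],[0,0,0,0,0,0,0.06],[0,0,-0.015,0,0,0,0.06],[0,0,-0.02,0,0,0,0.06],[0,0,-0.03,0,0,0,0.06],[0,0,-0.02,0,0,0,0.06],[0,0,-0.01,0,0,0,0.06]]' 40
python3 -m jog '[[0.0179,0.0164,0,0,0,0,0.06],[0.0179,0.0164,0,0,0,0,0.06],[0.0179,0.0164,0,0,0,0,0.06],[0.0179,0.0164,0,0,0,0,0.06],[0.0179,0.0164,0,0,0,0,0.06],[0.0179,0.0164,0,0,0,0,0.06],[0.0179,0.0164,0,0,0,0,0.06],[0.0179,0.0164,0,0,0,0,0.06],[0.0179,0.0164,0,0,0,0,0.06],[0.0179,0.0164,0,0,0,0,0.06],[0.0179,0.0164,0,0,0,0,0.06],[0.0179,0.0164,0,0,0,0,0.06],[0.0179,0.0164,0,0,0,0,0.06],[0.0179,0.0164,0,0,0,0,0.06],[0,0,0.015,0,0,0,0.06],[0,0,0.01,0,0,0,0.06],[0,0,0,0,0,0,0.06],[0,0,0,0,0,0,0.06],[0,0,0,0,0,0,0.06]]'
python3 cells.py; python3 go.py 675 33.3 63
```

```text
time: 20.88
tcp_pos: [0.4842, -0.2475, 0.1677]
tcp_rot: [0.653, 0.757, 0.001, 0.001]
wrist_force: [0.3, -0.3, -0.1]
gripper_width: 0.707
finger_force: 0.0
time: 22.47
tcp_pos: [0.6735, 0.0333, 0.1405]
tcp_rot: [0.654, 0.756, -0.0, 0.0]
wrist_force: [0.8, -0.1, 0.9]
gripper_width: 0.699
finger_force: 0.0
top
   [450. 247.] [ 487.9 -295.9   68.1] [ 489.3 -296.5] [34.7 31.3]
   [432. 249.] [ 482.7 -247.9   68.3] [ 483.9 -247.9] [32.2 32.3]
   [350. 254.] [472.7 -33.9  64.6] [474.5 -33.2] [31.9 31. ]
scene
   [202. 148.] [ 491.2 -297.    67.3] [ 488.9 -297. ] [31.2 32.2]
   [219. 149.] [ 486.5 -249.3   67.2] [ 485.1 -249.7] [32.1 34.5]
t 22.6 tcp [673.9  33.7 141. ] yang 8.34 tilt z [ 9.e-04 -1.e-04 -1.e+00] grip 0.7 0.0
need tool mm [-0.5  0.9 78. ] turn 0.14 q [-0.48  0.67  0.56  1.6  -0.41  0.99  0.36] F [ 0.6 -0.1 -0. ]
```

```bash
python3 -m jog '[[0,0.0007,0.012,0,0,0,0.06],[0,0,0.015,0,0,0,0.06],[0,0,0.015,0,0,0,0.06],[0,0,0.015,0,0,0,0.06],[0,0,0.014,0,0,0,0.06],[0,0,0.007,0,0,0,0.06],[0,0,0,0,0,0,0.06],[0,0,0,0,0,0,0.06],[0,0,0,0,0,0,0.06],[0,0,0,0,0,0,0.02],[0,0,0,0,0,0,0.02],[0,0,0,0,0,0,0.02],[0,0,0,0,0,0,0.02],[0,0,0,0,0,0,0.02]]' 40
python3 go.py 675 33.3 63
python3 -m jog '[[0,0,-0.005,0,0,0,0.01],[0,0,-0.015,0,0,0,0.01],[0,0,-0.02,0,0,0,0.01],[0,0,-0.02,0,0,0,0.01],[0,0,-0.02,0,0,0,0.01],[0,0,-0.007,0,0,0,0.01],[0,0,0,0,0,0,0.01],[0,0,0,0,0,0,0.01]]' 70
python3 go.py 477 -200 150
```

```text
time: 23.73
tcp_pos: [0.675, 0.0348, 0.0633]
tcp_rot: [0.653, 0.757, 0.001, 0.0]
wrist_force: [-1.8, 0.5, 7.0]
gripper_width: 0.383
finger_force: 39.7
t 23.7 tcp [675.   34.8  63.3] yang 8.41 tilt z [ 1.4e-03  3.0e-04 -1.0e+00] grip 0.383 39.7
need tool mm [-1.5 -0.2  0.3] turn 0.21 q [-0.45  0.76  0.51  1.65 -0.46  0.86  0.4 ] F [-1.8  0.5  7. ]
time: 24.4
tcp_pos: [0.6742, 0.035, 0.1489]
tcp_rot: [0.653, 0.757, 0.0, -0.0]
wrist_force: [0.4, 0.7, -2.1]
gripper_width: 0.374
finger_force: 69.5
t 24.4 tcp [674.2  35.  148.9] yang 8.43 tilt z [-2.e-04  3.e-04 -1.e+00] grip 0.374 69.5
need tool mm [-203.6 -229.6   -1.2] turn 0.23 q [-0.48  0.66  0.57  1.59 -0.4   1.01  0.36] F [ 0.4  0.7 -2.1]
```

```bash
python3 -m jog '[[-0.007,-0.008,0,0,0,0,0.01],[-0.0145,-0.0164,0,0,0,0,0.01],[-0.0145,-0.0164,0,0,0,0,0.01],[-0.0145,-0.0164,0,0,0,0,0.01],[-0.0145,-0.0164,0,0,0,0,0.01],[-0.0145,-0.0164,0,0,0,0,0.01],[-0.0145,-0.0164,0,0,0,0,0.01],[-0.0145,-0.0164,0,0,0,0,0.01],[-0.0145,-0.0164,0,0,0,0,0.01],[-0.0145,-0.0164,0,0,0,0,0.01],[-0.0145,-0.0164,0,0,0,0,0.01],[-0.0145,-0.0164,0,0,0,0,0.01],[-0.0145,-0.0164,0,0,0,0,0.01],[-0.0145,-0.0164,0,0,0,0,0.01],[-0.007,-0.008,0.01,0,0,0,0.01],[0,0,0.01,0,0,0,0.01],[0,0,0.01,0,0,0,0.01],[0,0,0,0,0,0,0.01],[0,0,0,0,0,0,0.01],[0,0,0,0,0,0,0.01]]'
python3 go.py 477 -199.5 71.5; python3 cells.py
```

```text
time: 26.07
tcp_pos: [0.4778, -0.1984, 0.119]
tcp_rot: [0.653, 0.758, -0.0, -0.0]
wrist_force: [0.3, -0.7, -1.6]
gripper_width: 0.373
finger_force: 69.7
t 26.1 tcp [ 477.8 -198.4  119. ] yang 8.49 tilt z [-5.e-04  2.e-04 -1.e+00] grip 0.373 69.7
need tool mm [-1.  -0.9 47.5] turn 0.29 q [-0.13  0.47  0.57  2.02 -0.37  0.75  0.82] F [ 0.3 -0.7 -1.6]
top
   [350. 254.] [472.2 -33.3  64.6] [473.8 -33.1] [31.1 31.6]
scene
   [202. 148.] [ 491.9 -296.7   67.5] [ 489.5 -296.9] [33.2 30.9]
   [219. 149.] [ 486.4 -249.    67.1] [ 482.3 -250.3] [35. 32.]
   [297. 157.] [474.8 -33.3  63.1] [472.6 -33.5] [28.7 31.7]
```

```bash
python3 -m jog '[[-0.0005,-0.0007,0.008,0,0,0,0.01],[0,0,0.01,0,0,0,0.01],[0,0,0.01,0,0,0,0.01],[0,0,0.008,0,0,0,0.01],[0,0,0.006,0,0,0,0.01],[0,0,0.003,0,0,0,0.01],[0,0,0.0015,0,0,0,0.01],[0,0,0,0,0,0,0.01],[0,0,0,0,0,0,0.01]]'
python3 -m jog '[[0,0,0.001,0,0,0,0.01],[0,0,0,0,0,0,0.01]]' | egrep 'pos|wrist'
```

```text
time: 26.92
tcp_pos: [0.4769, -0.1998, 0.0729]
tcp_rot: [0.653, 0.757, 0.0, 0.0]
wrist_force: [-0.0, -0.3, -1.4]
gripper_width: 0.37
finger_force: 69.7
tcp_pos: [0.477, -0.1997, 0.072]
wrist_force: [-0.1, 0.6, -1.9]
```

```bash
python3 -m jog '[[0,0,0.001,0,0,0,0.01],[0,0,0,0,0,0,0.045],[0,0,0,0,0,0,0.06],[0,0,0,0,0,0,0.06],[0,0,0,0,0,0,0.06],[0,0,-0.015,0,0,0,0.06],[0,0,-0.02,0,0,0,0.06],[0,0,-0.03,0,0,0,0.06],[0,0,-0.03,0,0,0,0.06],[0,0,-0.03,0,0,0,0.06],[0,0,-0.02,0,0,0,0.06]]' 40
python3 -m jog '[[0.0245,0.0055,0,0,0,0,0.06],[0.0245,0.0055,0,0,0,0,0.06],[0.0245,0.0055,0,0,0,0,0.06],[0.0245,0.0055,0,0,0,0,0.06],[0.0245,0.0055,0,0,0,0,0.06],[0.0245,0.0055,0,0,0,0,0.06],[0.0245,0.0055,0,0,0,0,0.06],[0.0245,0.0055,0,0,0,0,0.06],[0.0245,0.0055,0,0,0,0,0.06],[0.0245,0.0055,0,0,0,0,0.06],[0.0245,0.0055,0,0,0,0,0.06],[0.0245,0.0055,0,0,0,0,0.06],[0,0,0,0,0,0,0.06],[0,0,0,0,0,0,0.06],[0,0,0,0,0,0,0.06]]'
python3 cells.py; python3 go.py 485.2 335.8 200
python3 - <<'E'
from h import *
s=np.load('scene.npz')['im']; save('b.png',s)
E
```

```text
time: 28.0
tcp_pos: [0.4772, -0.2002, 0.2184]
tcp_rot: [0.654, 0.757, 0.001, 0.001]
wrist_force: [-0.1, -1.1, 0.4]
gripper_width: 0.702
finger_force: 0.0
time: 29.25
tcp_pos: [0.4989, 0.1002, 0.2157]
tcp_rot: [0.653, 0.757, -0.0, 0.0]
wrist_force: [0.2, 0.3, 0.0]
gripper_width: 0.706
finger_force: 0.0
top
   [450. 247.] [ 488.  -295.7   68.5] [ 489.2 -295.8] [32.9 31.5]
   [432. 249.] [ 482.6 -248.    68.1] [ 484.8 -248.4] [32.  31.5]
   [414. 252.] [ 475.9 -200.7   68.3] [ 477.7 -200.7] [32.1 31.3]
   [350. 255.] [472.2 -33.6  64.9] [473.7 -33.1] [31.2 31.6]
scene
   [202. 148.] [ 491.6 -296.6   67.4] [ 488.5 -296.5] [33.6 31.5]
   [219. 149.] [ 486.8 -249.4   67. ] [ 483.5 -249.4] [34.3 32.5]
   [236. 150.] [ 480.9 -201.6   66.3] [ 477.9 -200.6] [35.3 34.4]
   [297. 157.] [474.8 -33.7  63.4] [473.8 -31.7] [29.6 29.3]
t 29.4 tcp [499.   99.5 215.8] yang 8.31 tilt z [-0.e+00 -3.e-04 -1.e+00] grip 0.699 0.0
need tool mm [235.8  20.5  15.8] turn 0.11 q [-0.75  0.31  0.58  1.94 -0.21  0.95  0.07] F [ 0.3 -0.3  0.9]
```

View pics/b.png

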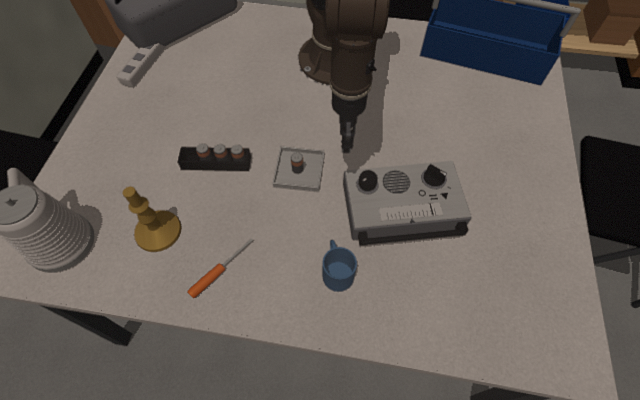

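Three fresh cells stand in the box (201–237,152), the spent one is in the tray (296,161), and nothing else moved. Next is the selector: its bar lies at about 61°, so the tool y goes to -29°.

```bash
python3 -m jog '[[0.0236,0.0021,0,0,0,0,0.05],[0.0236,0.0021,0,0,0,0,0.05],[0.0236,0.0021,0,0,0,0,0.05],[0.0236,0.0021,0,0,0,0,0.05],[0.0236,0.0021,0,0,0,0,0.05],[0.0236,0.0021,0,0,0,0,0.05],[0.0236,0.0021,0,0,0,0,0.05],[0.0236,0.0021,0,0,0,0,0.05],[0.0236,0.0021,0,0,0,0,0.05],[0.0236,0.0021,0,0,0,0,0.05],[0,0,0.005,0,0,6.2,0.05],[0,0,0.005,0,0,6.2,0.05],[0,0,0.005,0,0,6.2,0.05],[0,0,0.005,0,0,6.2,0.05],[0,0,0.005,0,0,6.2,0.05],[0,0,0.005,0,0,6.3,0.05],[0,0,0.015,0,0,0,0.05],[0,0,0,0,0,0,0.05],[0,0,0,0,0,0,0.05],[0,0,0,0,0,0,0.05]]'
python3 go.py 485.2 335.8 109 -29
```

```text
time: 31.02
tcp_pos: [0.4858, 0.3368, 0.1714]
tcp_rot: [0.861, 0.508, 0.0, 0.0]
wrist_force: [0.7, 0.3, -0.5]
gripper_width: 0.587
finger_force: 0.0
t 31.0 tcp [485.8 336.8 171.4] yang -28.9 tilt z [ 4.e-04  1.e-04 -1.e+00] grip 0.587 0.0
need tool mm [-1.2 -0.1 62.4] turn 0.1 q [-1.15  0.52  0.65  1.8  -0.38  0.95 -0.83] F [ 0.7  0.3 -0.5]
```

```bash
python3 -m jog '[[-0.001,0,0.01,0,0,0,0.05],[0,0,0.015,0,0,0,0.05],[0,0,0.015,0,0,0,0.05],[0,0,0.012,0,0,0,0.05],[0,0,0.007,0,0,0,0.05],[0,0,0.0035,0,0,0,0.05],[0,0,0,0,0,0,0.05],[0,0,0,0,0,0,0.05],[0,0,0,0,0,0,0.02],[0,0,0,0,0,0,0.005],[0,0,0,0,0,0,0.005],[0,0,0,0,0,0,0.005],[0,0,0,0,0,0,0.005],[0,0,0,0,0,0,0.005]]' 30
python3 go.py 485.2 335.8 109 -29
```

```text
time: 32.18
tcp_pos: [0.4846, 0.337, 0.109]
tcp_rot: [0.861, 0.509, 0.0, -0.0]
wrist_force: [-3.9, 1.2, 5.0]
gripper_width: 0.162
finger_force: 31.7
t 32.2 tcp [484.6 337.  109. ] yang -28.86 tilt z [-2.e-04  1.e-03 -1.e+00] grip 0.162 31.7
need tool mm [-0.7  1.1 -0. ] turn 0.14 q [-1.11  0.6   0.6   1.85 -0.45  0.83 -0.78] F [-3.9  1.2  5. ]
```

```bash
python3 -m jog '[[0,0,0,0,0,3,0.005],[0,0,0,0,0,3,0.005],[0,0,0,0,0,3,0.005],[0,0,0,0,0,3,0.005],[0,0,0,0,0,3,0.005],[0,0,0,0,0,3,0.005],[0,0,0,0,0,3,0.005],[0,0,0,0,0,3,0.005],[0,0,0,0,0,3,0.005],[0,0,0,0,0,3,0.005],[0,0,0,0,0,0,0.005],[0,0,0,0,0,0,0.005],[0,0,0,0,0,0,0.005]]'
python3 go.py 485.2 335.8 109 -59
```

```text
time: 33.27
tcp_pos: [0.4844, 0.3371, 0.109]
tcp_rot: [0.963, 0.268, -0.0, -0.001]
wrist_force: [-4.3, 0.2, 6.2]
gripper_width: 0.163
finger_force: 31.9
t 33.3 tcp [484.4 337.1 109. ] yang -58.85 tilt z [-6.0e-04  1.2e-03 -1.0e+00] grip 0.163 31.9
need tool mm [ 0.   1.6 -0. ] turn 0.15 q [-1.19  0.64  0.75  1.86 -0.56  0.87 -1.2 ] F [-4.3  0.2  6.2]
```

```bash
python3 -m jog '[[0,0,0,0,0,0,0.03],[0,0,0,0,0,0,0.05],[0,0,0,0,0,0,0.05],[0,0,0,0,0,0,0.05],[0,0,-0.01,0,0,0,0.05],[0,0,-0.02,0,0,0,0.05],[0,0,-0.02,0,0,0,0.05],[0,0,-0.02,0,0,0,0.05],[0,0,-0.01,0,0,0,0.06],[-0.0227,0.0862,0,0,0,0,0.06]]' 30 | tail -3
python3 -m jog '[[0,0,-0.01,0,0,0,0.03],[0,0,0,0,0,0,0.03],[0,0,0,0,0,0,0.05],[0,0,0,0,0,0,0.05],[0,0,-0.01,0,0,0,0.05],[0,0,-0.02,0,0,0,0.05]]' 30 >/dev/null; python3 go.py 534.7 166 170 -59
```

```text
t 33.8 tcp [483.5 335.7 147.2] yang -58.9 tilt z [-0.003  -0.0027 -1.    ] grip 0.58 0.0
need tool mm [-44.  171.8 -22.5] turn 0.1 q [-1.22  0.59  0.79  1.83 -0.51  0.94 -1.23] F [ 0.1  1.  -0.2]refused, shift out of range in row 10
```

The first call was refused because one shift was too large. The second ran and lifted clear while opening. I'll move off to the side and check the selector.

```bash
python3 -m jog '[[0,0,-0.02,0,0,0,0.06],[-0.005,0.02,-0.003,0,0,0,0.06],[-0.006,0.023,0,0,0,0,0.06],[-0.006,0.023,0,0,0,0,0.06],[-0.006,0.023,0,0,0,0,0.06],[-0.006,0.023,0,0,0,0,0.06],[-0.006,0.023,0,0,0,0,0.06],[-0.005,0.022,0,0,0,0,0.06],[-0.004,0.0148,0,0,0,0,0.06],[0,0,0,0,0,0,0.06],[0,0,0,0,0,0,0.06],[0,0,0,0,0,0,0.06],[0,0,0,0,0,0,0.06]]' | tail -1
python3 go.py 534.7 166 106 -59
cat > look.py <<'E'
import sys
from m import *
for n,(r0,r1,c0,c1) in(('top',(170,290,165,305)),('scene',(150,250,335,475))):
    im,d,P=cloud(n); np.savez(n+'.npz',im=im,d=d,P=P)
    save(f'{n}_{sys.argv[1]}.png',cv2.resize(im[r0:r1,c0:c1],None,fx=4.5,fy=4.5,interpolation=2))
    for p,c,k in blobs(P,.095,.118,60): print(n,c.round(0),rect(p))
E
python3 look.py 1
```

```text
finger_force: 0.0
t 34.9 tcp [535.6 168.  171.3] yang -58.79 tilt z [-3.e-04  5.e-04 -1.e+00] grip 0.7 0.0
need tool mm [-1.8  1.3 65.3] turn 0.21 q [-0.96  0.52  0.81  1.88 -0.46  0.94 -0.96] F [-0.6  1.4  0.3]
top [535. 137.] (array([ 783.1, -543.2]), array([131.7,  60.8]), 23.6)
top [467. 158.] (array([ 720.8, -345.8]), array([39.2, 18.6]), 27.8)
scene [436. 172.] (array([487.5, 335.6]), array([49.4, 14.7]), 30.0)
scene [368. 178.] (array([536.7, 166.7]), array([45.8, 44.3]), 62.2)
scene [ 52. 237.] (array([ 814.2, -545.6]), array([ 63. , 135.5]), 70.0)
scene [146. 215.] (array([ 733.3, -349. ]), array([22.6, 39. ]), 43.2)
```

View pics/scene_1.png

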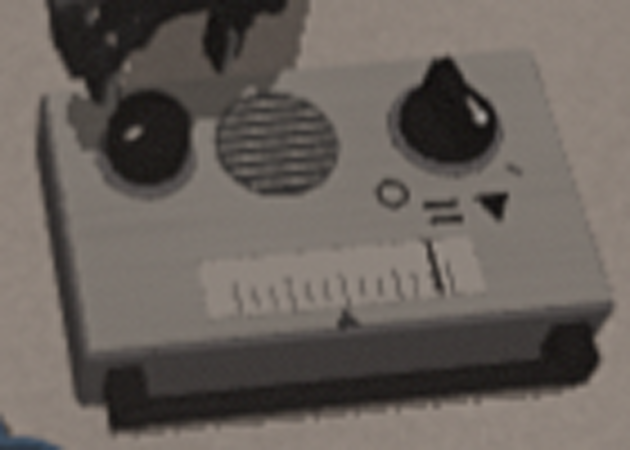

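The bar now points at the triangle (measured at 30°). The needle tip is near (440,291) and the mark near (346,318) in the crop. I'll compute the needle offset in the radio frame.

```bash
cat > nd.py <<'E'
from h import *
# rectify dial region of face plane to radio frame: 0.25 mm/px
def face(n,z=.0705,C=(541.8,267),yaw=16.2,im=None):
    if im is None: im,_=get_image(n)
    c=get_calibration(n); T=np.array(c['world_from_camera'])
    X,Y=np.meshgrid(np.arange(85,20,-.25),np.arange(80,-80,-.25),indexing='ij') # radio x,y mm
    a=np.radians(yaw); W=np.stack([C[0]+np.cos(a)*X-np.sin(a)*Y,C[1]+np.sin(a)*X+np.cos(a)*Y,np.full_like(X,z*1000)],-1)/1000
    p=(W-T[:3,3])@T[:3,:3]; x=p[...,0]/p[...,2]; y=p[...,1]/p[...,2]; s=1+c['k1']*(x*x+y*y)
    return cv2.remap(im,(x*s*c['fx']+c['cx']).astype(np.float32),(y*s*c['fy']+c['cy']).astype(np.float32),cv2.INTER_CUBIC)
E
python3 - <<'E'
from nd import *
o=[face(n,im=np.load(n+'.npz')['im'] if n=='scene' else np.load('top0.npz')['im']) for n in('scene','top')]
save('face1.png',np.vstack(o))
for f in o:
    g=f.mean(2)
    def dark(x0,x1,lo,hi):  # radio x band; dark-weighted y centroid around minimum
        r=g[int((85-x1)*4):int((85-x0)*4)].mean(0); y=80-.25*np.arange(640); m=(y>lo)&(y<hi)
        k=np.where(m)[0][r[m].argmin()]; w=np.clip(np.percentile(r[m],60)-r[max(0,k-16):k+17],0,None); return round(y[k],1),round((w*y[max(0,k-16):k+17]).sum()/w.sum(),2),r[m].round(0)[::16].astype(int).tolist()
    print('needle',dark(45,62,10,55)); print('mark',dark(71,79,-40,40))
E
```

```text
needle (np.float64(52.8), np.float64(52.73), [88, 90, 135, 130, 127, 134, 118, 132, 130, 130, 133, 123])
mark (np.float64(-1.5), np.float64(-1.67), [116, 118, 113, 115, 117, 118, 117, 116, 118, 121, 95, 101, 121, 117, 119, 118, 116, 112, 115, 119])
needle (np.float64(54.8), np.float64(54.59), [80, 123, 134, 131, 132, 133, 127, 135, 128, 133, 135, 126])
mark (np.float64(-1.0), np.float64(-0.74), [122, 121, 118, 121, 121, 121, 121, 120, 121, 116, 95, 113, 122, 121, 122, 121, 121, 117, 121, 121])
```

View pics/face1.png

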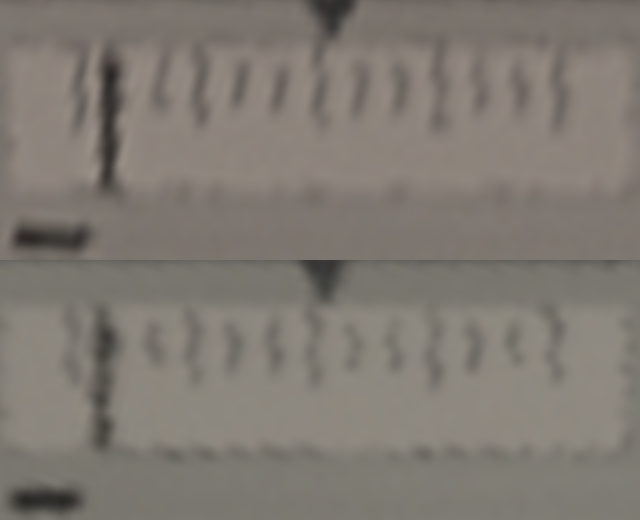

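Both views agree: the needle is 55.4 mm on the +y side of the mark, so about 4.6 rad (265°) clockwise. I'll rewind the wrist above the knob first, then grip.

```bash
python3 -m jog '[[0,0,0,0,0,-7,0.07],[0,0,0,0,0,-7,0.07],[0,0,0,0,0,-7,0.07],[0,0,0,0,0,-7,0.07],[0,0,0,0,0,-7,0.07],[0,0,0,0,0,-7,0.07],[0,0,0,0,0,-7,0.07],[0,0,0,0,0,-7,0.07],[0,0,0,0,0,-7,0.07],[0,0,0,0,0,-7,0.07],[0,0,0,0,0,-7,0.07],[0,0,0,0,0,-7,0.07],[0,0,0,0,0,-7,0.07],[0,0,0,0,0,-7,0.07],[0,0,0,0,0,-7,0.07],[0,0,0,0,0,-7,0.07],[0,0,0,0,0,-7,0.07],[0,0,0,0,0,-7,0.07],[0,0,0,0,0,-7,0.07],[0,0,0,0,0,-7,0.07]]' | tail -1
python3 -m jog '[[0,0,0,0,0,-7,0.07],[0,0,0,0,0,-3,0.07],[0,0,0.01,0,0,0,0.07],[0,0,0.01,0,0,0,0.07],[0,0,0,0,0,0,0.07],[0,0,0,0,0,0,0.07],[0,0,0,0,0,0,0.07]]' | tail -1
python3 go.py 534.9 166.2 102 -59
```

```text
finger_force: 0.0
finger_force: 0.0
t 37.2 tcp [535.7 166.7 151. ] yang 91.07 tilt z [-6.e-04 -4.e-04 -1.e+00] grip 0.817 0.0
need tool mm [ 0.8 -0.5 49. ] turn -29.93 q [-0.48  0.44  0.12  1.86 -0.07  0.84  1.26] F [-0.2  0.3 -0.2]
```

```bash
python3 -m jog '[[0.0008,-0.0005,0.008,0,0,0,0.07],[0,0,0.012,0,0,0,0.07],[0,0,0.012,0,0,0,0.07],[0,0,0.01,0,0,0,0.07],[0,0,0.005,0,0,0,0.07],[0,0,0.002,0,0,0,0.07],[0,0,0,0,0,0,0.07],[0,0,0,0,0,0,0.07],[0,0,0,0,0,0,0.07],[0,0,0,0,0,0,0.04],[0,0,0,0,0,0,0.02],[0,0,0,0,0,0,0.02],[0,0,0,0,0,0,0.02],[0,0,0,0,0,0,0.02]]' 30 | tail -3
python3 go.py 534.9 166.2 102
python3 -m jog '[[0,0,0,0,0,3,0.02],[0,0,0,0,0,5,0.02],[0,0,0,0,0,6,0.02],[0,0,0,0,0,6,0.02],[0,0,0,0,0,6,0.02],[0,0,0,0,0,6,0.02],[0,0,0,0,0,6,0.02],[0,0,0,0,0,6,0.02],[0,0,0,0,0,6,0.02],[0,0,0,0,0,6,0.02],[0,0,0,0,0,6,0.02],[0,0,0,0,0,6,0.02],[0,0,0,0,0,6,0.02],[0,0,0,0,0,6,0.02],[0,0,0,0,0,6,0.02],[0,0,0,0,0,6,0.02],[0,0,0,0,0,6,0.02],[0,0,0,0,0,4,0.02],[0,0,0,0,0,0,0.02],[0,0,0,0,0,0,0.02]]' 30
python3 go.py 534.9 166.2 102
python3 - <<'E'
from nd import *
save('face2.png',np.vstack([face('scene'),face('top')]))
E
```

```text
wrist_force: [-2.1, 2.4, 5.5]
gripper_width: 0.529
finger_force: 30.1
t 38.4 tcp [535.5 167.4 103.3] yang 91.15 tilt z [ 0.0014  0.0018 -1.    ] grip 0.529 30.1
need tool mm [ 0.6 -1.2  1.3] turn 82.95 q [-0.47  0.5   0.11  1.9  -0.08  0.73  1.27] F [-2.1  2.4  5.5]
time: 40.03
tcp_pos: [0.5337, 0.1657, 0.1032]
tcp_rot: [0.771, 0.637, -0.001, -0.001]
wrist_force: [-9.8, -3.1, 17.7]
gripper_width: 0.525
finger_force: 31.3
t 40.0 tcp [533.7 165.7 103.2] yang -10.92 tilt z [-2.7e-03  4.0e-04 -1.0e+00] grip 0.525 31.3
need tool mm [0.7 1.1 1.2] turn -19.12 q [-0.82  0.56  0.6   1.94 -0.45  0.78 -0.15] F [-9.8 -3.1 17.7]
```

View pics/face2.png

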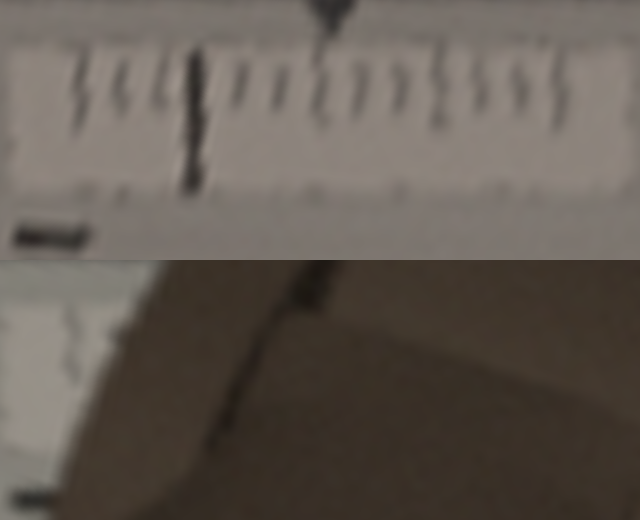

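The needle is now at column 195 (scene view), the mark at about 332: roughly 34 mm left, and motion matches 12 mm/rad. I'll continue.

```bash
python3 -m jog '[[0,0,0,0,0,3,0.02],[0,0,0,0,0,5,0.02],[0,0,0,0,0,6,0.02],[0,0,0,0,0,6,0.02],[0,0,0,0,0,6,0.02],[0,0,0,0,0,6,0.02],[0,0,0,0,0,6,0.02],[0,0,0,0,0,6,0.02],[0,0,0,0,0,6,0.02],[0,0,0,0,0,6,0.02],[0,0,0,0,0,6,0.02],[0,0,0,0,0,6,0.02],[0,0,0,0,0,6,0.02],[0,0,0,0,0,6,0.02],[0,0,0,0,0,6,0.02],[0,0,0,0,0,6,0.02],[0,0,0,0,0,6,0.02],[0,0,0,0,0,4,0.02],[0,0,0,0,0,0,0.02],[0,0,0,0,0,0,0.02]]' 30|tail -3
python3 go.py 534.9 166.2 102
cat > meas.py <<'E'
from nd import *
g=face('scene').mean(2); g0=face('scene',im=np.load('scene0.npz')['im']).mean(2); y=80-.25*np.arange(640)
r=g[92:180].mean(0)-g0[92:180].mean(0); r[:140]=0  # difference to start view
k=r.argmin(); w=np.clip(-r[k-12:k+13],0,None); print('needle col',k,round((w*np.arange(k-12,k+13)).sum()/w.sum(),1),'depth',r[k].round(0))
for a,b in((92,110),(110,130),(130,150),(150,170)):
    q=g[a:b].mean(0)-g0[a:b].mean(0); q[:140]=0; print((a+b)/2,q.argmin())
r=g0[2:30].mean(0)[280:380]; w=np.clip(np.median(r)-8-r,0,None); print('mark col',round((w*np.arange(280,380)).sum()/w.sum(),1))
E
python3 meas.py
```

```text
wrist_force: [-16.7, 4.5, 27.0]
gripper_width: 0.53
finger_force: 32.1
t 41.8 tcp [532.5 167.9 103.1] yang -112.83 tilt z [-0.0056  0.0041 -1.    ] grip 0.53 32.1
need tool mm [2.9 0.6 1.1] turn 58.97 q [-1.09  0.76  1.09  1.95 -0.83  0.97 -1.55] F [-16.7   4.5  27. ]
needle col 279 279.2 depth -61.0
101.0 280
120.0 281
140.0 278
160.0 279
mark col 331.3
```

```bash
python3 -m jog '[[0,0,0,0,0,0,0.05],[0,0,0,0,0,0,0.07],[0,0,0,0,0,0,0.07],[0,0,0,0,0,0,0.07],[0,0,0,0,0,0,0.07],[0,0,-0.01,0,0,0,0.07],[0,0,-0.02,0,0,0,0.07],[0,0,-0.02,0,0,0,0.07],[0,0,0,0,0,0,0.07]]' | tail -3
python3 -m jog '[[0,0,0,0,0,-4,0.07],[0,0,0,0,0,-7,0.07],[0,0,0,0,0,-7,0.07],[0,0,0,0,0,-7,0.07],[0,0,0,0,0,-7,0.07],[0,0,0,0,0,-7,0.07],[0,0,0,0,0,-7,0.07],[0,0,0,0,0,-7,0.07],[0,0,0,0,0,-7,0.07],[0,0,0,0,0,-7,0.07],[0,0,0,0,0,-7,0.07],[0,0,0,0,0,-7,0.07],[0,0,0,0,0,-7,0.07],[0,0,0,0,0,-7,0.07],[0,0,0,0,0,-7,0.07],[0,0,0,0,0,-7,0.07],[0,0,0,0,0,-7,0.07],[0,0,0,0,0,0,0.07],[0,0,0,0,0,0,0.07],[0,0,0,0,0,0,0.07]]' | tail -1
python3 -m jog '[[0,0,0,0,0,-7,0.07],[0,0,0,0,0,-7,0.07],[0,0,0,0,0,-7,0.07],[0,0,0,0,0,-7,0.07],[0,0,0,0,0,-7,0.07],[0,0,0,0,0,0,0.07],[0,0,0,0,0,0,0.07],[0,0,0,0,0,0,0.07],[0,0,0,0,0,0,0.07]]' | tail -1
python3 go.py 535.1 166.3 102; python3 meas.py | egrep col
```

```text
wrist_force: [1.3, 0.6, 0.1]
gripper_width: 0.822
finger_force: 0.0
finger_force: 0.0
finger_force: 0.0
t 45.0 tcp [535.1 166.1 152.2] yang 37.9 tilt z [-2.e-04 -2.e-04 -1.e+00] grip 0.82 0.0
need tool mm [ 0.1  0.1 50.2] turn 29.7 q [-0.71  0.46  0.43  1.88 -0.25  0.85  0.51] F [-0.2 -0.7 -1.3]
needle col 279 279.2 depth -61.0
mark col 331.3
```

```bash
python3 -m jog '[[0,0,0.008,0,0,0,0.07],[0,0,0.012,0,0,0,0.07],[0,0,0.012,0,0,0,0.07],[0,0,0.01,0,0,0,0.07],[0,0,0.005,0,0,0,0.07],[0,0,0.002,0,0,0,0.07],[0,0,0,0,0,0,0.07],[0,0,0,0,0,0,0.07],[0,0,0,0,0,0,0.07],[0,0,0,0,0,0,0.04],[0,0,0,0,0,0,0.02],[0,0,0,0,0,0,0.02],[0,0,0,0,0,0,0.02],[0,0,0,0,0,0,0.02]]' 30 | tail -3
python3 -m jog '[[0,0,0,0,0,3,0.02],[0,0,0,0,0,5,0.02],[0,0,0,0,0,6,0.02],[0,0,0,0,0,6,0.02],[0,0,0,0,0,6,0.02],[0,0,0,0,0,6,0.02],[0,0,0,0,0,6,0.02],[0,0,0,0,0,6,0.02],[0,0,0,0,0,5,0.02],[0,0,0,0,0,4,0.02],[0,0,0,0,0,0,0.02],[0,0,0,0,0,0,0.02],[0,0,0,0,0,0,0.02]]' 30 | tail -3
python3 go.py 535.1 166.3 102; python3 meas.py
python3 - <<'E'
from nd import *
save('face3.png',face('scene'))
E
```

```text
wrist_force: [-2.5, -2.0, 6.5]
gripper_width: 0.528
finger_force: 30.1
wrist_force: [-8.5, -2.4, 13.1]
gripper_width: 0.528
finger_force: 31.0
t 47.3 tcp [533.5 165.6 103.8] yang -14.91 tilt z [-3.1e-03  2.0e-04 -1.0e+00] grip 0.528 31.0
need tool mm [1.1 1.4 1.8] turn -23.11 q [-0.85  0.58  0.66  1.94 -0.49  0.79 -0.18] F [-8.5 -2.4 13.1]
needle col 324 323.6 depth -56.0
101.0 327
120.0 323
140.0 322
160.0 323
mark col 331.3
```

View pics/face3.png

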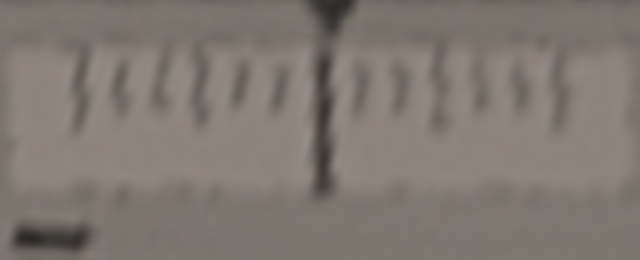

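The needle (column about 325 at its tip) is about 1 mm short of the mark (330). A last 5° turn, then I let go.

```bash
python3 -m jog '[[0,0,0,0,0,2,0.02],[0,0,0,0,0,2,0.02],[0,0,0,0,0,1.5,0.02],[0,0,0,0,0,0,0.02],[0,0,0,0,0,0,0.02],[0,0,0,0,0,0,0.02]]' 30 | tail -3; python3 meas.py
python3 -m jog '[[0,0,0,0,0,0,0.05],[0,0,0,0,0,0,0.07],[0,0,0,0,0,0,0.07],[0,0,0,0,0,0,0.07],[0,0,0,0,0,0,0.07],[0,0,-0.01,0,0,0,0.07],[0,0,-0.02,0,0,0,0.07],[0,0,-0.02,0,0,0,0.07],[0,0,-0.03,0,0,0,0.07],[0,0,-0.03,0,0,0,0.07],[-0.03,-0.01,-0.02,0,0,0,0.07],[-0.03,-0.01,0,0,0,0,0.07],[-0.03,-0.01,0,0,0,0,0.07],[-0.03,-0.01,0,0,0,0,0.07],[-0.03,-0.01,0,0,0,0,0.07],[-0.03,-0.01,0,0,0,0,0.07],[0,0,0,0,0,0,0.07],[0,0,0,0,0,0,0.07],[0,0,0,0,0,0,0.07],[0,0,0,0,0,0,0.07]]' | tail -3
python3 go.py 535 166 102; python3 meas.py; python3 cells.py; python3 look.py 2
python3 - <<'E'
from nd import *
save('face4.png',np.vstack([face(n,im=np.load(n+'.npz')['im']) for n in('scene','top')]))
E
```

```text
wrist_force: [-9.5, -2.5, 13.7]
gripper_width: 0.532
finger_force: 31.0
needle col 328 328.2 depth -65.0
101.0 328
120.0 327
140.0 328
160.0 329
mark col 331.3
wrist_force: [0.8, 0.3, -0.1]
gripper_width: 0.82
finger_force: 0.0
t 49.6 tcp [417.   19.1 233.7] yang -20.33 tilt z [ 1.e-03  1.e-04 -1.e+00] grip 0.82 0.0
need tool mm [178.7  59.5 131.8] turn -28.53 q [-0.99  0.13  0.93  2.13 -0.13  0.94 -0.34] F [ 0.8  0.3 -0.1]
needle col 328 328.2 depth -67.0
101.0 328
120.0 327
140.0 328
160.0 329
mark col 331.3
top
   [450. 247.] [ 488.  -295.6   68.1] [ 489.3 -296.1] [33.4 31.7]
   [432. 249.] [ 482.5 -247.5   68.3] [ 484.8 -248.1] [33.5 31.5]
   [414. 252.] [ 476.1 -200.7   68.2] [ 477.7 -200.3] [32.5 31.3]
scene
   [202. 148.] [ 491.7 -296.5   67.4] [ 487.3 -297.2] [33.1 31.8]
   [219. 149.] [ 486.3 -249.1   67. ] [ 482.3 -250.1] [33.9 32.6]
   [236. 150.] [ 480.7 -201.7   66.2] [ 477.7 -200.9] [35.3 35.7]
   [297. 158.] [475.6 -32.5  63.2] [473.3 -33.3] [30.2 30.4]
top [535. 137.] (array([ 782.7, -544. ]), array([133.6,  62. ]), 24.5)
top [467. 158.] (array([ 719.1, -346.7]), array([39.5, 20.7]), 36.6)
top [272. 231.] (array([533.1, 167. ]), array([45.9, 45.4]), 55.5)
top [204. 251.] (array([483.5, 337.3]), array([49.5, 15. ]), 32.5)
scene [436. 172.] (array([487.1, 335.6]), array([50.1, 16.3]), 29.9)
scene [368. 178.] (array([536.2, 166.4]), array([44.1, 44.9]), 33.7)
scene [ 53. 237.] (array([ 814.7, -545.3]), array([ 60.5, 135.1]), 69.6)
scene [146. 215.] (array([ 733.2, -348.6]), array([23.7, 39.4]), 47.2)
```

View pics/face4.png

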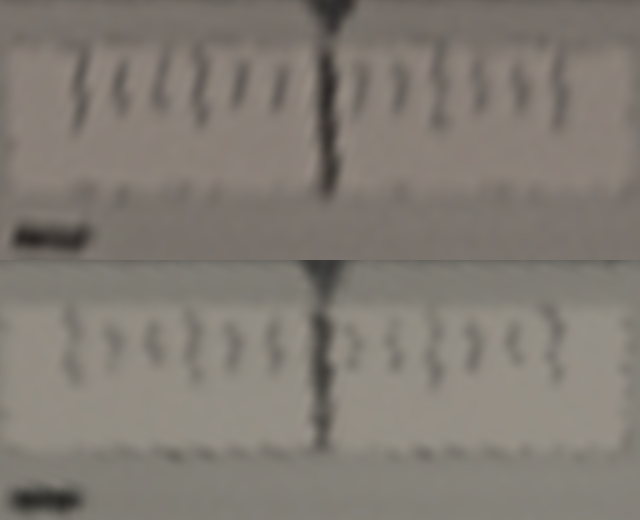

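View pics/top_2.png

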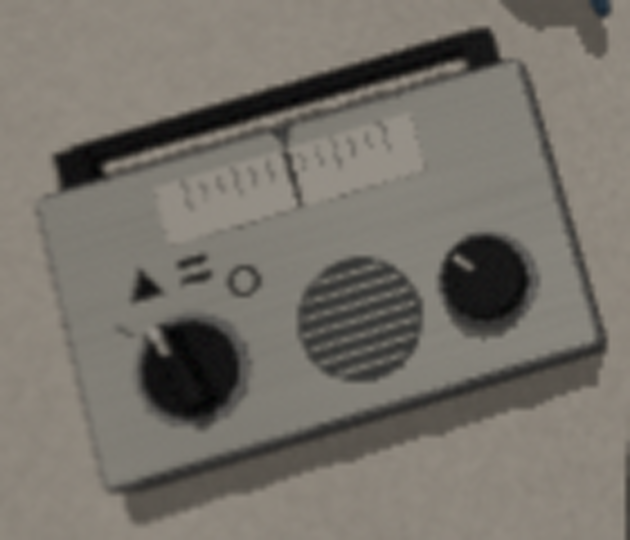

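The needle lines up with the mark in both views (328 vs 331 and 321 vs 322; 4 px per mm, so under 1 mm). The selector points at the triangle, the cells are in place and the arm is clear. Handing in.

```bash
python3 -c "from rig import close_job; print(close_job())"
```

```text
the job is handed in; nothing more can be done
None
```

The job is handed in with no verdict shown: the spent cell is in the tray, all three fresh cells are in wells 0–2, the selector is at the triangle, the needle is within about 1 mm of the mark in both camera views, and the arm is clear.

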